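# Feel that the dry box's inner gate is seated, then open the pass box

## Robot

A 6-joint arm with a two-finger parallel gripper is mounted at the origin on a cart in front of the work surface, level with it; the furniture and walls round the work are solid. World frame = base frame: x ahead of the robot, y to its left, z up, the work surface at z = 0. Lengths are in m, angles in rad, forces in N, time in s.
With the tool pointing down it reaches from about 0.35 to 0.925 m from the base axis. Payload 6.4 kg.
Tool frame: the origin (TCP) lies midway between the tips of the shut fingers; the grasp point (between the pads) lies 19 mm behind it; z points along the fingers, y is the line along which they close (so a half turn about z gives the same grasp; the last joint's range is limited). The gripper opens to 94 mm and grips with 3 to 60 N. Pads are 16 mm wide; open, the fingers measure 119 mm over their backs; the gripper's body (75 mm by 177 mm) begins 78 mm behind the grasp point.
Start: joints at [1.006, 0.245, 1.558, -0, 1.339, -0.174], TCP at [0.248, 0.601, 0.205] pointing down, gripper open.
Joint ranges: [-3.13, 3.13], [-1.02, 2.26], [0.13, 2.54], [-0.95, 4.09], [0.21, 2.88], [-2.74, 2.74]. Speed limits (rad/s): [2.57, 2.57, 3.14, 3.14, 3.14, 3.14].

## Interface

Orientations are given as a rotation vector (axis times angle).
In Python, from rig import arm, eyes gives the robot as it stands.
- The arm moves only by the shell command python3 -m pendant 'ROWS'. ROWS is rows parted by semicolons, their numbers by spaces, 1 to 5 of them, each of 5 numbers: the finger opening in m, then dx, dy, dz in m, then a turn about the tool's z in rad; each row shifts and turns the commanded pose from where the row before left it, along the tool's axes as they then stand; what a row does not reach is not made up. A row lasts 1/8 s, in which the tool goes at most 0.0625 m and 0.188 rad, less where a joint would pass 70% of its speed; a pose out of reach is approached as far as the arm can. The fingers move at their own pace and stop on an object; the grip force is fixed at half the most. Time passes only in rows, so rows that do not move let the fingers close. It prints the time, the measured TCP pose, the force, the opening and the grip force at its end.
- arm.state(): the state, without advancing time (a new reading comes with each control period).
- eyes.capture(name): name is "side" or "top" or "wrist"; returns a dict with "image" (480x640x3 uint8, blue, green, red), "z_map" (480x640 float32, m along the optical axis (not along the pixel's ray), 0 where there is no reading), "fx", "fy", "cx", "cy" (pixels), "cam_to_world" (4x4, takes a point from camera to world coordinates); the wrist camera has in their place "tool_from_camera" (4x4, takes a point from camera to tool coordinates, whose origin is the TCP and whose axes are the flange's). Camera axes: x right, y down, z forward; pixel columns grow to the right and rows downward; lengths in m; the calibration is good to about 2 mm. A picture is of the moment at which its call begins: read the wrist's pose just before it.
- arm.sign_off(): hands the job in; it is judged then, once.
Trained networks look in a picture, given as the dict that the camera call returned (one of the last four; its "shot" number tells which), for a name from the list of things; names that differ only in an ending like _2 or _b are one class to them, and where a whole thing is asked for, a point or a joint stands for the part that bears it (a point fixed in the world has none). Each returns a list of dicts, best first, with "conf" (0 to 1); they miss things now and then, are a little off and sometimes report something else, mostly with a low value. They report only what shows in the picture. A call takes as long as a camera call.
- eyes.recognise(picture, query): "rect" ([left, top, right, bottom] in pixels, round what is visible of it).
- eyes.landmark_of(picture, query): "position" ([column, row] in pixels: a listed point, or the origin of a listed thing).
The state is a dict: "t": time; "joint_positions": joint angles; "joint_vel": joint speeds; "joint_efforts": joint torques, N m; "tcp_pos": TCP position; "ee_rot": TCP orientation; "contact_force": force on the tool from outside, world axes, zero at the start; "torque": the same for the moment, N m; "opening": finger opening in m; "grip_force": force on a finger pad.
Only numpy, scipy, OpenCV 4.12 (cv2) and the standard library are available. Lean on these libraries where they do the work, as an engineer would, in place of code of your own. Each camera call takes 0.05 s, during which the arm holds its last target. There are 200 camera calls.

## Task

I need the sample tube that waits in the dry box's pass box. The inner gate can hang up on its catch a few millimetres short of shut, so first press down on the black palm pad of its yellow pull until the gate is fully seated and you feel it firm; only then swing the pass box's outer door wide open by its black upright grip, at least two thirds of a right angle, and leave it standing open for me with the gate still shut. Do not lift the gate, and leave the bottle, the beaker and the tube rack where they stand.

Things in the scene. Friction and masses are not known exactly. Their poses are not given: they have to be found in the camera images.
- drybox: Dry box (small glove box), fixed: white cabinet 260 mm deep, 280 wide, 370 high, two covered glove ports in its front window. Origin: centre of its footprint, on the bench; x to its back, y to its left wall (y = 140 mm), z up. On the left wall: the inner gate's steel frame (x -103 to 63, y 140 to 168, z to 140 mm) and outside it the metal pass box (x -96 to 56, y to 262, z to 134 mm).
- panel_edge (a point): Middle of the lower outer edge of the grey purge panel on the dry box's left wall above the gate (panel: drybox x -71 to 75, y 140 to 180, z 299 to 363 mm; its gauge and valve knobs stand out to y = 200). It overhangs the palm pad, so a gripper must come to the pad leaning out from the wall (towards drybox +y), about 35 degrees from vertical.
- palm_pad: Black rubber palm pad on top of the inner gate's yellow pull bar (bar 120 mm along the drybox's x, 15 wide, 12 high). Pad 90 mm along x, 13 wide, 7 high; origin at the centre of its underside, axes as the drybox. It lies at drybox x = -20, y = 154 mm; the purge panel's underside is about 134 mm above it and reaches 26 mm further out.
- pad_top (a point): Centre of the palm pad's top face; 164.5 mm above the bench when the gate is fully seated, higher by the amount the gate stands open.
- inner_gate (a joint): Height in m of the inner gate (steel blade sliding up and down between pass box and dry box) above its seat: 0 seated, 0.075 fully open. Starts 0 to 20 mm up and stays where left. Pushing it down takes 1 to 2 N, about 5 N past the spring catch (11 to 5 mm up); the catch draws it home over the last 3 mm and holds it. Seated, it is on a hard stop.
- outer_door (a joint): Angle in rad of the pass box's outer door: 0 shut (start), up to 1.75. Frame door with clear pane, 158 mm wide, 10 thick, z 21 to 134 mm, on the pass box's end facing drybox +y. Upright hinge at its far edge (drybox +x); the free edge, nearer the robot, swings towards drybox +y, then +x (clockwise from above). No latch; about 1 N at the grip; stays where left.
- door_grip (a point): Point to grip on the outer door's black upright round grip: 14 mm diameter, z 47 to 145 mm, free at the top, held by a low bracket (z 47 to 57 mm). The point is on its axis, 122 mm above the bench; along the door 138 mm from the hinge, 47 mm out from the door's mid plane (35 mm clear between grip and door). Moves with the door.
- door_hinge (a point): Point on the outer door's upright hinge axis, 122 mm above the bench, fixed to the dry box.
- bottle: White reagent bottle with a blue cap, 70 mm diameter, 140 high, at the back; bystander, origin under its centre.
- beaker: Clear beaker, 55 mm diameter, 70 high, at the back; bystander, origin under its centre.
- rack: Orange tube rack 66 x 115 x 64 mm with four capped tubes standing to about 124 mm; bystander at the back left, origin under its centre.

How it is judged:
By the outcome, as a careful person would: the job done as asked, in the order asked, and still so for the second after the job is handed in, with the robot touching nothing.
It also fails if it takes over 54 s, if anything falls off the work surface, if the arm or the gripper's body presses on something with over 40 N, if the wrist force passes 120 N, or if a joint passes its speed limit or range.

## Working session

There is one attempt and no reset: what is moved stays moved. The work goes in short steps, Python scripts to look and compute and a shell command to move; the robot and the scene stay as the last step left them, time stands still between calls to the robot, and variables do not carry over. Pictures are saved under pics/ and viewed, at most 10 in all, crops included, and the job is handed in when it is done.

```bash
mkdir -p pics; ls; cat > h.py <<'E'
import numpy as np, cv2
from rig import arm, eyes
from scipy.spatial.transform import Rotation as R
def pt(p, uv, z=None, win=2):
    u,v=uv; 
    if z is None:
        w=p["z_map"][int(v)-win:int(v)+win+1,int(u)-win:int(u)+win+1]; w=w[w>0]
        if len(w)==0: return None
        z=np.median(w)
    return (M(p)@np.array([(u-p["cx"])/p["fx"]*z,(v-p["cy"])/p["fy"]*z,z,1]))[:3]
def M(p): return p["cam_to_world"] if "cam_to_world" in p else p["M"]
def ray(p,uv):
    m=np.array(M(p)); d=m[:3,:3]@np.array([(uv[0]-p["cx"])/p["fx"],(uv[1]-p["cy"])/p["fy"],1]); return m[:3,3],d/np.linalg.norm(d)
def tri(rs):
    A=np.zeros((3,3));b=np.zeros(3)
    for o,d in rs:
        P=np.eye(3)-np.outer(d,d);A+=P;b+=P@o
    x=np.linalg.solve(A,b); return x,[float(np.linalg.norm((np.eye(3)-np.outer(d,d))@(x-o))) for o,d in rs]
def cap(n):
    s=arm.state(); p=eyes.capture(n)
    if n=="wrist":
        T=np.eye(4);T[:3,:3]=R.from_rotvec(s["ee_rot"]).as_matrix();T[:3,3]=s["tcp_pos"];p["M"]=T@np.array(p["tool_from_camera"])
    return p
E
python3 - <<'E'
from h import *
np.set_printoptions(precision=4,suppress=True)
print(arm.state())
obs={}
for n in ["side","top","wrist"]:
    p=cap(n); cv2.imwrite(f"pics/{n}0.png",p["image"])
    print(n,np.array(M(p))[:3,3],np.array(M(p))[:3,2])
    for q in ["drybox","panel_edge","palm_pad","pad_top","door_grip","door_hinge","bottle","beaker","rack"]:
        l=eyes.landmark_of(p,q)[:2]
        for i,a in enumerate(l):
            print(n,q,round(a["conf"],2),np.round(a["position"],1),pt(p,a["position"]) )
        if l and l[0]["conf"]>.4: obs.setdefault(q,[]).append(ray(p,l[0]["position"]))
for q,r in obs.items():
    if len(r)>1: print(q,*tri(r))
E
```

```text
pics
{'t': 0.0, 'joint_positions': array([ 1.0059,  0.2458,  1.559 , -0.    ,  1.3387, -0.1741]), 'joint_vel': array([-0.0019,  0.0013,  0.0013, -0.    , -0.003 ,  0.0001]), 'joint_efforts': array([ -0.0004, -41.5843, -31.4595,   0.0685,   0.0334,  -0.0001]), 'tcp_pos': array([0.2473, 0.6005, 0.2044]), 'ee_rot': array([-0.6099, -3.0812,  0.0028]), 'contact_force': array([0.2347, 0.0138, 1.0935]), 'torque': array([0.0025, 0.0359, 0.002 ]), 'grip_force': 0.0, 'opening': 0.09425481501505299}
side [0.2939 0.6111 0.9178] [ 0.2864 -0.5894 -0.7553]
side panel_edge 0.9 [341.  186.2] [ 0.6005 -0.0845  0.2546]
side palm_pad 0.51 [353.1 223.5] [ 0.5536 -0.0589  0.1781]
side pad_top 0.71 [355.2 218.2] [ 0.5546 -0.0721  0.1835]
side pad_top 0.65 [355.  220.8] [ 0.5513 -0.0638  0.1838]
side door_grip 0.73 [336. 295.] [0.5149 0.109  0.1261]
side door_grip 0.48 [240.6 377.5] [0.6281 0.3327 0.0329]
side door_hinge 0.9 [297.4 252.4] [ 0.7049 -0.0473  0.0029]
side door_hinge 0.69 [239.2 377.6] [0.641  0.3258 0.0058]
side bottle 0.87 [255.3 301. ] [0.6971 0.165  0.0527]
side beaker 0.93 [232.1 330.7] [0
[... 567 characters left out ...]
.0035]
wrist [0.1878 0.6251 0.3845] [ 0.2099 -0.0855 -0.974 ]
panel_edge [ 0.5798 -0.0402  0.2949] [0.002026897120536298, 0.0020268971205363168]
palm_pad [ 0.5528 -0.0601  0.1747] [0.0021568777834657963, 0.002156877783465694]
pad_top [ 0.5528 -0.0672  0.1889] [0.00017413698611246176, 0.0001741369861124776]
door_grip [0.5138 0.111  0.1288] [0.0003240493402061113, 0.00032404934020617923]
door_hinge [0.6423 0.0496 0.1335] [0.004004035544762877, 0.00400403554476288]
bottle [0.7147 0.145  0.0123] [0.001308586026326211, 0.0013085860263260534]
beaker [ 0.7271  0.2317 -0.0063] [0.0003705011173005346, 0.0003705011173004739]
rack [ 0.6456  0.3236 -0.008 ] [0.0018782110534352112, 0.0018782110534352895]
```

View pics/side0.png

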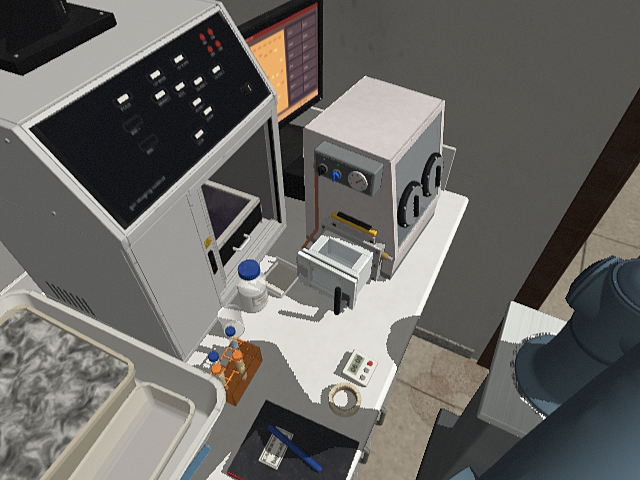

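View pics/top0.png

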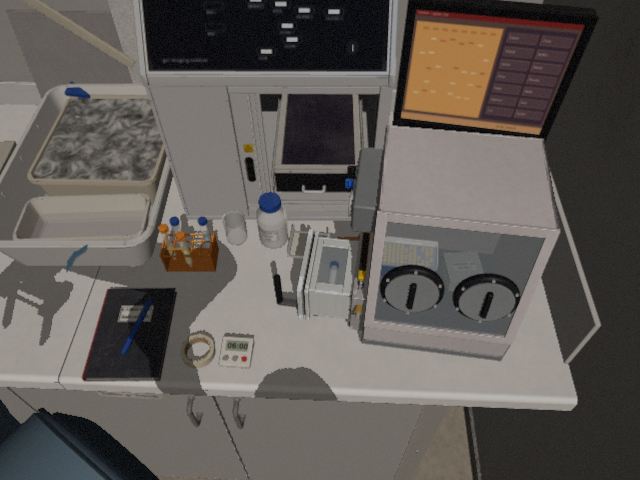

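The side view shows the pad at about (355,220), overhung by the purge panel, and the grip at (337,298). In the top view the pad is at (364,245) and the grip at (278,288). Next I'll fit the cabinet's pose from the depth of its top face.

```bash
python3 - <<'E'
from h import *
np.set_printoptions(precision=4,suppress=True)
allp=[];allc=[]
for n in ["side","top"]:
    p=cap(n); z=p["z_map"]; v,u=np.mgrid[:480,:640]
    P=np.stack([(u-p["cx"])/p["fx"]*z,(v-p["cy"])/p["fy"]*z,z,np.ones_like(z)],-1)@np.array(M(p)).T
    P=P[...,:3]; ok=(z>0)
    m=ok&(abs(P[...,2]-.37)<.006)&(P[...,0]>.4)&(P[...,0]<.9)&(P[...,1]<.0)&(P[...,1]>-.5)
    m=cv2.morphologyEx(m.astype(np.uint8),cv2.MORPH_OPEN,np.ones((5,5)))
    k,l,st,c=cv2.connectedComponentsWithStats(m); i=1+st[1:,4].argmax()
    Q=P[l==i]; r=cv2.minAreaRect((Q[:,:2]*1000).astype(np.float32)); print(n,len(Q),Q[:,2].mean(),r,cv2.boxPoints(r).tolist())
    hsv=cv2.cvtColor(p["image"],cv2.COLOR_BGR2HSV)
    y=cv2.inRange(hsv,(20,150,100),(35,255,255))>0
    y&=ok&(P[...,0]>.45)&(P[...,0]<.65)&(P[...,1]<.0)&(P[...,1]>-.12)&(P[...,2]>.12)
    B=P[y]; print("bar",len(B),B.mean(0),B.min(0),B.max(0))
    if len(B)>5: print(cv2.minAreaRect((B[:,:2]*1000).astype(np.float32)), np.percentile(B[:,2],[10,50,90]))
    cv2.imwrite(f"pics/{n}c.png",cv2.resize(p["image"][170:320,240:440],None,fx=4,fy=4,interpolation=cv2.INTER_CUBIC))
    # dark pad near
    g=ok&(hsv[...,2]<60)&(np.hypot(P[...,0]-.553,P[...,1]+.064)<.06)&(abs(P[...,2]-.183)<.015)
    B=P[g]; print("pad",len(B),B.mean(0) if len(B) else 0, np.percentile(B[:,2],[10,50,90]) if len(B) else 0, cv2.minAreaRect((B[:,:2]*1000).astype(np.float32)) if len(B)>4 else 0)
E
```

```text
side 6982 0.37125508450836936 ((582.18994140625, -223.35260009765625), (286.1127624511719, 216.93846130371094), 84.4801025390625) [[460.462890625, -355.3117980957031], [676.3953857421875, -376.1794128417969], [703.9169921875, -91.39340209960938], [487.9844970703125, -70.52578735351562]]
bar 165 [ 0.5508 -0.0599  0.1747] [ 0.4958 -0.0751  0.1485] [ 0.6125 -0.0516  0.1809]
((553.7659912109375, -68.11677551269531), (23.20821189880371, 116.61190032958984), 84.82495880126953) [0.1705 0.175  0.179 ]
pad 178 [ 0.554  -0.063   0.1844] [0.1815 0.1849 0.1864] ((554.9228515625, -64.22582244873047), (14.147761344909668, 88.50521850585938), 84.80343627929688)
top 15664 0.36929637941281823 ((580.5348510742188, -221.6526336669922), (281.10516357421875, 219.67864990234375), 84.53180694580078) [[457.8016662597656, -351.0986633300781], [676.4806518554688, -372.03253173828125], [703.26806640625, -92.20660400390625], [484.58905029296875, -71.27273559570312]]
bar 55 [ 0.4995 -0.0571  0.1753] [ 0.4913 -0.062   0.1658] [ 0.5102 -0.0524  0.1812]
((500.7802734375, -57.29890060424805), (9.580982208251953, 18.886268615722656), 89.502685546875) [0.173  0.1756 0.1782]
pad 292 [ 0.5518 -0.0641  0.1821] [0.1769 0.1828 0.1848] ((552.9859008789062, -67.18731689453125), (21.31277847290039, 106.74722290039062), 84.37181854248047)
```

View pics/sidec.png

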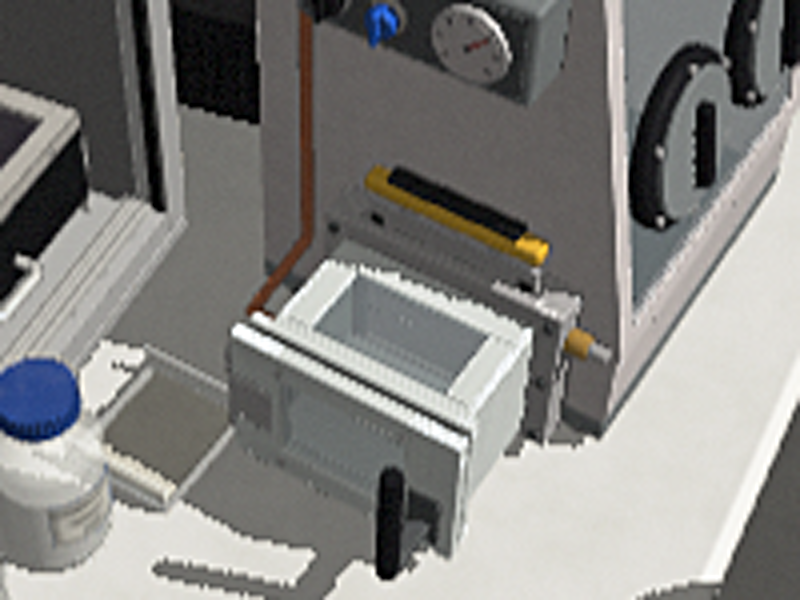

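The cabinet yaw is about -5.4° and the pad top is near (0.555, -0.064, 0.185), so the gate is roughly 20 mm up. The grip is near (0.514, 0.111). The rows can only turn about the tool's z, so I need to see how a lean can be commanded. I'll check the pendant's usage text.

No further help there. A pose out of reach is approached as far as the arm can, so the edge of the workspace may give a lean. I'll test this left of the base, where the bearing is opposite the gate wall: pushing inward past the near limit there should tilt the tool towards -y, which is the lean I need.

```bash
python3 -m pendant '0.0 0.036 -0.042 0 0;0.0 0.036 -0.042 0 0;0.0 0.036 -0.042 0 0;0.0 0.036 -0.042 0 0'
cat >> h.py <<'E'
def st():
    np.set_printoptions(precision=3,suppress=True)
    s=arm.state(); m=R.from_rotvec(s["ee_rot"]).as_matrix()
    print("t%.2f"%s["t"],"tcp",s["tcp_pos"],"q",s["joint_positions"],"F",s["contact_force"],"op%.3f"%s["opening"]); print("tool x,y,z:",m[:,0],m[:,1],m[:,2]); return s,m
E
python3 -c "from h import *;st()"
python3 -m pendant '0.0 0 -0.06 0 0;0.0 0 -0.06 0 0;0.0 0 -0.06 0 0;0.0 0 -0.06 0 0'; python3 -c "from h import *;st()"
```

```text
t: 2.1
tcp_pos: [0.0491, 0.4996, 0.2056]
ee_rot: [-0.611, -3.082, -0.001]
contact_force: [-1.5, -0.3, -0.2]
opening: 0.0576
grip_force: 0.0
t2.10 tcp [0.049 0.5   0.206] q [ 1.247 -0.109  1.93   0.     1.32   0.067] F [-1.498 -0.25  -0.233] op0.058
tool x,y,z: [-0.924  0.381  0.   ] [0.381 0.924 0.   ] [-0.  0. -1.]
t: 2.6
tcp_pos: [-0.0416, 0.277, 0.2054]
ee_rot: [-0.61, -3.082, 0.0]
contact_force: [-1.1, -1.2, 1.5]
opening: 0.0177
grip_force: 0.0
t2.60 tcp [-0.042  0.277  0.205] q [ 1.306 -0.838  2.413  0.     1.566  0.126] F [-1.089 -1.177  1.49 ] op0.018
tool x,y,z: [-0.925  0.381  0.   ] [ 0.381  0.925 -0.   ] [-0. -0. -1.]
```

```bash
python3 -m pendant '0.0 0.038 -0.028 0 0;0.0 -0.0088 -0.0287 0 0'; python3 -c "from h import *;st()"
python3 -m pendant '0.0 -0.0088 -0.0287 0 0;0.0 -0.0088 -0.0287 0 0'; python3 -c "from h import *;st()"
```

```text
t: 2.85
tcp_pos: [-0.0915, 0.2361, 0.2058]
ee_rot: [-0.6, -3.083, -0.001]
contact_force: [1.2, -0.5, 0.4]
opening: 0.0006
grip_force: 0.0
t2.85 tcp [-0.091  0.236  0.206] q [ 1.479 -0.967  2.467  0.     1.64   0.293] F [ 1.195 -0.514  0.375] op0.001
tool x,y,z: [-0.927  0.375  0.001] [0.375 0.927 0.001] [-0.     0.001 -1.   ]
t: 3.1
tcp_pos: [-0.1108, 0.2081, 0.2045]
ee_rot: [0.608, 3.065, -0.034]
contact_force: [-0.3, 0.7, 1.0]
opening: 0.0004
grip_force: 0.0
t3.10 tcp [-0.111  0.208  0.205] q [ 1.578 -1.016  2.489 -0.012  1.693  0.397] F [-0.258  0.687  1.026] op0.000
tool x,y,z: [-0.924  0.381 -0.02 ] [ 0.382  0.924 -0.018] [ 0.012 -0.025 -1.   ]
```

The solver does lean the tool at the limit, by a few hundredths of a radian per row, and the lean carries over. I'll continue with small pushes.

```bash
python3 -m pendant '0.0 -0.03 -0.036 0 0;0.0 -0.03 -0.036 0 0'; python3 -c "from h import *;st()"
python3 -m pendant '0.0 -0.02 -0.045 0 0;0.0 -0.02 -0.045 0 0'; python3 -c "from h import *;st()"
```

```text
t: 3.35
tcp_pos: [-0.1227, 0.1832, 0.208]
ee_rot: [0.599, 3.027, -0.094]
contact_force: [0.3, -0.3, -0.1]
opening: 0.0005
grip_force: 0.0
t3.35 tcp [-0.123  0.183  0.208] q [ 1.674 -1.016  2.484 -0.034  1.748  0.489] F [ 0.307 -0.267 -0.146] op0.001
tool x,y,z: [-0.923  0.379 -0.065] [ 0.382  0.923 -0.049] [ 0.041 -0.07  -0.997]
t: 3.6
tcp_pos: [-0.1645, 0.1295, 0.2157]
ee_rot: [0.594, 2.989, -0.132]
contact_force: [-0.8, -0.2, -0.6]
opening: 0.0002
grip_force: 0.0
t3.60 tcp [-0.165  0.129  0.216] q [ 1.953 -1.016  2.473 -0.03   1.807  0.769] F [-0.802 -0.248 -0.596] op0.000
tool x,y,z: [-0.92   0.377 -0.107] [ 0.385  0.921 -0.067] [ 0.073 -0.102 -0.992]
```

Progress here is poor because J1 swings and the arm gets close to the column. I'll fit the arm's kinematics from the logged states and model the bounded solver, so I can find pushes that produce the lean cleanly.

```bash
cat > kin.py <<'E'
import numpy as np
from scipy.spatial.transform import Rotation as R
from scipy.optimize import least_squares
D=[([1.0059,.2458,1.559,0,1.3387,-.1741],[.2473,.6005,.2044]),
([1.247,-.109,1.93,0,1.32,.067],[.0491,.4996,.2056]),([1.306,-.838,2.413,0,1.566,.126],[-.0416,.277,.2054]),
([1.479,-.967,2.467,0,1.64,.293],[-.0915,.2361,.2058]),([1.578,-1.016,2.489,-.012,1.693,.397],[-.1108,.2081,.2045]),
([1.674,-1.016,2.484,-.034,1.748,.489],[-.1227,.1832,.208]),([1.953,-1.016,2.473,-.03,1.807,.769],[-.1645,.1295,.2157])]
lo=np.array([-3.13,-1.02,.13,-.95,.21,-2.74]);hi=np.array([3.13,2.26,2.54,4.09,2.88,2.74])
def Rz(a):c,s=np.cos(a),np.sin(a);return np.array([[c,-s,0],[s,c,0],[0,0,1.]])
def Ry(a):c,s=np.cos(a),np.sin(a);return np.array([[c,0,s],[0,1,0],[-s,0,c]])
def fk(q,P,full=False):
    h,dy,L1,a3,L2,Dt,a5=P; q=np.asarray(q,float)
    A=Rz(q[0]);p=A@[0,dy,h];pts=[np.array([0,0,h]),p]
    A=A@Ry(q[1]);p=p+A@[0,0,L1];pts.append(p)
    A=A@Ry(q[2]);p=p+A@[a3,0,L2];pts.append(p)
    A=A@Rz(q[3])@Ry(q[4]);p=p+A@[a5,0,Dt];pts.append(p)
    A=A@Rz(q[5]+np.pi/2)
    return (p,A,pts) if full else (p,A)
P0=[.2,.113,.42,0,.5,.3,0]
def fit(D):
    f=lambda P:np.concatenate([(fk(q,P)[0]-p) for q,p in D]+[1e-3*(np.array(P)-P0)])
    return least_squares(f,P0).x
def step(q,P,T,w,n=1):
    p0,A0=T
    def f(x):
        p,A=fk(x,P); return np.concatenate([p-p0,w*R.from_matrix(A@A0.T).as_rotvec(),1e-4*(x-q)])
    return least_squares(f,np.clip(q,lo+1e-6,hi-1e-6),bounds=(lo,hi)).x
E
python3 - <<'E'
from kin import *
from h import arm
np.set_printoptions(precision=4,suppress=True)
P=fit(D);print(P); 
for q,p in D: print(fk(q,P)[0]-p, fk(q,P)[1][:,2])
# replay rows from state C
for w in [.1,.2,.3,.5,1]:
    q=np.array(D[2][0]); p,A=fk(q,P)
    out=[]
    for r in [(.038,-.028)]+[(-.0088,-.0287)]*3+[(-.03,-.036)]*2+[(-.02,-.045)]*2:
        q=step(q,P,(p+A@[r[0],r[1],0],A),w); p,A=fk(q,P); out.append(np.r_[q,A[:2,2]])
    print(w);print(np.array(out)[[1,3,5,7]])
E
```

```text
[0.2734 0.1126 0.4201 0.0666 0.5694 0.2798 0.0005]
[ 0.      0.     -0.0002] [-0.001  -0.0016 -1.    ]
[-0.0002 -0.      0.0001] [ 0.0002  0.0006 -1.    ]
[0.0001 0.     0.0002] [ 0.0002  0.0006 -1.    ]
[0.0002 0.0001 0.0001] [ 0.0001  0.0016 -1.    ]
[ 0.0001 -0.0001 -0.0002] [ 0.0121 -0.0243 -0.9996]
[-0. -0.  0.] [ 0.0409 -0.0706 -0.9967]
[-0.0001 -0.     -0.0001] [ 0.0726 -0.1025 -0.9921]
0.1
[[ 1.4737 -0.9698  2.4687 -0.0001  1.6421  0.2937  0.0002  0.0006]
 [ 1.5809 -1.02    2.4903 -0.0606  1.791   0.3911  0.0603 -0.119 ]
 [ 1.6815 -1.02    2.4968 -0.1926  2.0467  0.4435  0.2105 -0.3532]
 [ 1.9721 -1.02    2.4842 -0.1977  2.3014  0.689   0.3635 -0.4822]]
0.2
[[ 1.4737 -0.9698  2.4687 -0.0001  1.6421  0.2937  0.0002  0.0006]
 [ 1.5809 -1.02    2.4892 -0.0449  1.7616  0.3943  0.045  -0.0887]
 [ 1.681  -1.02    2.4868 -0.1377  1.9579  0.4657  0.1572 -0.2646]
 [ 1.9651 -1.02    2.4658 -0.1315  2.1566  0.7288  0.272  -0.3694]]
0.3
[[ 1.4737 -0.9698  2.4687 -0.0001  1.6421  0.2937  0.0002  0.0006]
 [ 1.5809 -1.02    2.4886 -0.0315  1.7355  0.3967  0.0317 -0.0622]
 [ 1.6808 -1.02    2.4829 -0.0946  1.878   0.4805  0.1113 -0.1874]
 [ 1.9634 -1.02    2.4614 -0.0868  2.0262  0.7536  0.1946 -0.2665]]
0.5
[[ 1.4737 -0.9698  2.4687 -0.0001  1.6421  0.2937  0.0002  0.0006]
 [ 1.5809 -1.02    2.4885 -0.0162  1.7048  0.399   0.0163 -0.0316]
 [ 1.6808 -1.02    2.4838 -0.0477  1.7804  0.4931  0.0577 -0.0968]
 [ 1.9638 -1.02    2.469  -0.0426  1.862   0.7738  0.1023 -0.1402]]
1
[[ 1.4737 -0.9698  2.4687 -0.0001  1.6421  0.2937  0.0002  0.0006]
 [ 1.5809 -1.02    2.4889 -0.005   1.682   0.4004  0.0051 -0.0092]
 [ 1.6808 -1.02    2.4884 -0.0146  1.7042  0.4991  0.0177 -0.0292]
 [ 1.9644 -1.02    2.4842 -0.0129  1.729   0.7826  0.0316 -0.0428]]
```

The model fits to 0.2 mm, with a rotation weight of about 0.6 m/rad. Full extension to the robot's right (bearing about -95°) should produce the lean without nearing the arm itself. I'll check what stands there, whether the leaned pad pose is reachable, and simulate the push.

```bash
python3 - <<'E'
from kin import *
from h import cap,M
import cv2
np.set_printoptions(precision=3,suppress=True)
for n in ["side","top"]:
    p=cap(n); z=p["z_map"]; v,u=np.mgrid[:480,:640]
    Q=(np.stack([(u-p["cx"])/p["fx"]*z,(v-p["cy"])/p["fy"]*z,z,np.ones_like(z)],-1)@np.array(M(p)).T)[...,:3][z>0]
    Q=Q[(Q[:,1]<-.15)&(Q[:,2]>-.1)]
    H=np.full((9,9),np.nan)
    for i,x in enumerate(np.arange(-.5,1.3,.2)):
        for j,y in enumerate(np.arange(-.25,-2.0,-.2)):
            s=Q[(abs(Q[:,0]-x)<.1)&(abs(Q[:,1]-y)<.1)]
            if len(s)>3:H[i,j]=np.percentile(s[:,2],98)
    print(n,"rows x -.5.., cols y -.25.. max z");print(H)
P=fit(D);np.save("P.npy",P)
th=np.radians(-5.4);xb=np.array([np.cos(th),np.sin(th),0]);yb=np.array([-np.sin(th),np.cos(th),0]);L=np.radians(35)
tz=-np.sin(L)*yb-np.cos(L)*np.array([0,0,1])
for sg in (1,-1):
    A=np.stack([np.cross(sg*xb,tz),sg*xb,tz],1)
    for g in range(6):
        q0=np.array([[-.1,.3,1.6,0,1.3,0],[-.1,.3,1.6,.8,1.3,-1.5],[-.1,.3,1.6,.8,1.3,1.5],[-.1,.3,1.6,-.8,1.3,1.5],[-.1,.3,1.6,-.8,1.3,-1.5],[.2,.3,1.6,3,1.,0]][g])
        for zz in (.19,.32):
            T=(np.array([.555,-.067,zz])+ (0 if zz<.2 else .1)*yb,A); q=step(q0,P,T,.6); p,B=fk(q,P)
            e=np.linalg.norm(p-T[0])+np.linalg.norm(B-A)
            if e<1e-2: print(sg,g,zz,q,np.round(fk(q,P,1)[2],2).tolist())
E
```

```text
side rows x -.5.., cols y -.25.. max z
[[  nan   nan   nan   nan   nan   nan   nan   nan   nan]
 [  nan   nan   nan   nan   nan   nan   nan   nan   nan]
 [  nan 0.258   nan   nan   nan   nan   nan   nan   nan]
 [0.484 0.567   nan   nan   nan   nan   nan   nan   nan]
 [0.005 0.565   nan   nan   nan   nan   nan   nan   nan]
 [0.373 0.535   nan   nan   nan   nan   nan   nan   nan]
 [0.374 0.503   nan   nan   nan   nan   nan   nan   nan]
 [0.509 0.503   nan   nan   nan   nan   nan   nan   nan]
 [  nan 0.443   nan   nan   nan   nan   nan   nan   nan]]
top rows x -.5.., cols y -.25.. max z
[[  nan   nan   nan   nan   nan   nan   nan   nan   nan]
 [  nan   nan   nan   nan   nan   nan   nan   nan   nan]
 [  nan   nan   nan   nan   nan   nan   nan   nan   nan]
 [  nan 0.113   nan   nan   nan   nan   nan   nan   nan]
 [0.003 0.222   nan   nan   nan   nan   nan   nan   nan]
 [0.371 0.369   nan   nan   nan   nan   nan   nan   nan]
 [0.372 0.506   nan   nan   nan   nan   nan   nan   nan]
 [0.506 0.519   nan   nan   nan   nan   nan   nan   nan]
 [0.004 0.449   nan   nan   nan   nan   nan   nan   n
[... 829 characters left out ...]
0, 0.27], [-0.02, 0.11, 0.27], [0.03, 0.12, 0.69], [0.58, 0.19, 0.55], [0.56, 0.03, 0.32]]
1 3 0.19 [-0.035  0.146  1.798 -0.636  1.3    0.268] [[0.0, 0.0, 0.27], [0.0, 0.11, 0.27], [0.07, 0.11, 0.69], [0.57, 0.09, 0.42], [0.56, -0.07, 0.19]]
1 3 0.32 [ 0.135  0.108  1.597 -0.593  1.591  0.264] [[0.0, 0.0, 0.27], [-0.02, 0.11, 0.27], [0.03, 0.12, 0.69], [0.58, 0.19, 0.55], [0.56, 0.03, 0.32]]
1 4 0.19 [-0.035  0.146  1.798 -0.636  1.3    0.268] [[0.0, 0.0, 0.27], [0.0, 0.11, 0.27], [0.07, 0.11, 0.69], [0.57, 0.09, 0.42], [0.56, -0.07, 0.19]]
1 4 0.32 [ 0.135  0.108  1.597 -0.593  1.591  0.264] [[0.0, 0.0, 0.27], [-0.02, 0.11, 0.27], [0.03, 0.12, 0.69], [0.58, 0.19, 0.55], [0.56, 0.03, 0.32]]
```

There is a wall at y ≈ -0.45 on the right, so extending that way is out. A better idea is to turn about tool z past joint 6's limit with the arm pointing forward, since a blocked turn should drive a sideways lean through J1 and J4. I'll simulate that.

```bash
cat > sim.py <<'E'
from kin import *
P=np.load("P.npy") if __import__("os").path.exists("P.npy") else fit(D)
th=np.radians(-5.4);xb=np.array([np.cos(th),np.sin(th),0]);yb=np.array([-np.sin(th),np.cos(th),0]);L=np.radians(35)
TZ=-np.sin(L)*yb-np.cos(L)*np.array([0,0,1])
AT=np.stack([np.cross(xb,TZ),xb,TZ],1)
def row(q,r,w=.6):
    p,A=fk(q,P); return step(q,P,(p+A@np.array(r[:3]),A@Rz(r[3])),w)
def lean(q):
    A=fk(q,P)[1]; return [np.degrees(np.arcsin(-A[:,2]@yb)),np.degrees(np.arcsin(A[:,2]@xb))]
E
python3 - <<'E'
from sim import *
np.set_printoptions(precision=3,suppress=True)
A0=np.stack([[-.925,.381,0],[.381,.925,0],[0,0,-1]],1)
for pos in [(.4,.1,.45),(.4,.3,.45),(.5,.2,.4)]:
  for s in (1,-1):
    q=step(np.array([.3,.2,1.5,0,1.4,-.6]),P,(np.array(pos),A0),.6); n=0
    while n<40 and lean(q)[0]**2<42**2 :
        q=row(q,(0,0,0,s*.18)); n+=1
        p=fk(q,P)[0]
        if n>=8 and n%2==0 and np.hypot(*lean(q))>1: print(pos,s,n,q,p,np.array(lean(q)))
E
```

```text
(0.4, 0.1, 0.45) 1 24 [-0.316 -0.517  1.816  0.049  1.846  2.74 ] [0.379 0.008 0.448] [-2.652  0.414]
(0.4, 0.1, 0.45) 1 26 [-0.61  -0.615  1.883  0.091  1.893  2.74 ] [ 0.336 -0.068  0.444] [-4.857  1.415]
(0.4, 0.1, 0.45) 1 28 [-0.919 -0.717  1.948  0.122  1.958  2.74 ] [ 0.278 -0.126  0.439] [-6.498  2.829]
(0.4, 0.1, 0.45) 1 30 [-1.241 -0.823  2.008  0.14   2.041  2.74 ] [ 0.21  -0.16   0.435] [-7.48   4.436]
(0.4, 0.1, 0.45) 1 32 [-1.573 -0.934  2.06   0.139  2.138  2.74 ] [ 0.145 -0.169  0.432] [-7.814  6.01 ]
(0.4, 0.1, 0.45) 1 34 [-1.903 -1.02   2.09   0.116  2.233  2.74 ] [ 0.089 -0.165  0.433] [-7.923  7.303]
(0.4, 0.1, 0.45) 1 36 [-2.21  -1.02   2.073  0.064  2.293  2.74 ] [ 0.034 -0.165  0.444] [-8.587  8.422]
(0.4, 0.1, 0.45) 1 38 [-2.506 -1.02   2.053 -0.005  2.338  2.74 ] [-0.015 -0.15   0.455] [-8.883  9.606]
(0.4, 0.1, 0.45) 1 40 [-2.796 -1.02   2.029 -0.085  2.368  2.74 ] [-0.055 -0.122  0.469] [-8.826 10.792]
(0.4, 0.1, 0.45) -1 10 [ 0.168 -0.376  1.718 -0.037  1.8   -2.74 ] [0.392 0.17  0.449] [2.002 0.472]
(0.4, 0.1, 0.45) -1 12 [ 0.423 -0.32   1.687 -0.085  1.78
[... 6043 characters left out ...]
1.678 -0.43   1.537 -2.74 ] [-0.175  0.497  0.149] [ 7.085 31.281]
(0.5, 0.2, 0.4) -1 30 [ 2.082  0.365  1.718 -0.449  1.507 -2.74 ] [-0.24   0.445  0.101] [ 3.999 35.135]
(0.5, 0.2, 0.4) -1 32 [ 2.244  0.431  1.758 -0.465  1.471 -2.74 ] [-0.289  0.382  0.052] [ 0.125 38.512]
(0.5, 0.2, 0.4) -1 34 [ 2.404  0.504  1.799 -0.481  1.426 -2.74 ] [-0.321  0.313  0.002] [-4.53  41.118]
(0.5, 0.2, 0.4) -1 36 [ 2.561  0.583  1.841 -0.499  1.37  -2.74 ] [-0.333  0.241 -0.049] [-9.956 42.578]
(0.5, 0.2, 0.4) -1 38 [ 2.713  0.671  1.887 -0.526  1.298 -2.74 ] [-0.323  0.173 -0.1  ] [-16.123  42.469]
(0.5, 0.2, 0.4) -1 40 [ 2.853  0.769  1.94  -0.574  1.204 -2.74 ] [-0.292  0.117 -0.152] [-22.907  40.418]
```

A turn to the joint 6 = -2.74 side leans the right way, but the TCP drifts. I'll search for small counter-pushes to add to the blocked turn.

```bash
cat > greedy.py <<'E'
from sim import *
import itertools
np.set_printoptions(precision=3,suppress=True)
W=[np.array(d,float) for d in itertools.product((-1,0,1),repeat=3)]
W=[d/max(1,np.linalg.norm(d))*.055 for d in W]
def cost(q):
    p,A=fk(q,P); a=np.arccos(np.clip(A[:,2]@TZ,-1,1))
    lo_=np.array([.3,0.,.3]);hi_=np.array([.62,.45,.6])
    return a+2*np.sum(np.maximum(0,lo_-p)+np.maximum(0,p-hi_))
def run(q,n,turns):
    seq=[]
    for k in range(n):
        best=None
        for t in turns:
            for d in W:
                A=fk(q,P)[1]; qq=row(q,(*(A.T@d),t))
                c=cost(qq)
                if best is None or c<best[0]: best=(c,d,t,qq)
        q=best[3]; seq.append((best[1],best[2])); 
        print(k,best[1],best[2],"q",q,"p",fk(q,P)[0],"lean",np.array(lean(q)))
    return q,seq
if __name__=="__main__":
    import sys
    A0=np.stack([[-.925,.381,0],[.381,.925,0],[0,0,-1]],1)
    q=step(np.array([.3,.2,1.5,0,1.4,-.6]),P,(np.array([.45,.2,.42]),A0),.6)
    while q[5]>-2.735: q=row(q,(0,0,0,-.18))
    print(q,lean(q)); run(q,14,[-.18])
E
time python3 greedy.py
```

```text
[ 0.222 -0.215  1.642 -0.008  1.715 -2.74 ] [np.float64(0.45225309284743714), np.float64(0.1520225608107739)]
0 [ 0.    -0.055  0.   ] -0.18 q [ 0.304 -0.236  1.666 -0.056  1.71  -2.74 ] p [0.424 0.235 0.416] lean [2.894 1.297]
1 [ 0.    -0.055  0.   ] -0.18 q [ 0.39  -0.264  1.703 -0.104  1.705 -2.74 ] p [0.396 0.253 0.41 ] lean [5.274 2.622]
2 [ 0.    -0.055  0.   ] -0.18 q [ 0.479 -0.3    1.75  -0.151  1.701 -2.74 ] p [0.363 0.268 0.4  ] lean [7.561 4.114]
3 [ 0.039 -0.039  0.   ] -0.18 q [ 0.558 -0.243  1.73  -0.199  1.675 -2.74 ] p [0.364 0.295 0.388] lean [9.795 5.826]
4 [ 0.039 -0.039  0.   ] -0.18 q [ 0.631 -0.194  1.724 -0.248  1.647 -2.74 ] p [0.361 0.319 0.371] lean [11.983  7.767]
5 [ 0.039 -0.039  0.   ] -0.18 q [ 0.698 -0.153  1.731 -0.299  1.617 -2.74 ] p [0.356 0.338 0.351] lean [14.114  9.935]
6 [ 0.039 -0.039  0.   ] -0.18 q [ 0.759 -0.118  1.75  -0.351  1.583 -2.74 ] p [0.348 0.352 0.327] lean [16.179 12.331]
7 [ 0.    -0.055  0.   ] -0.18 q [ 0.836 -0.176  1.854 -0.397  1.569 -2.74 ] p [0.304 0.343 0.303] lean [17.975 14.624]
8 [0.032 0.032 0.032] -0.18 q [ 0.944 -0.045  1.724 -0.423  1.61  -2.74 ] p [0.296 0.405 0.313] lean [19.044 16.487]
9 [0.055 0.    0.   ] -0.18 q [ 0.993  0.055  1.691 -0.467  1.568 -2.74 ] p [0.3   0.436 0.282] lean [20.181 19.124]
10 [0.039 0.    0.039] -0.18 q [ 1.063  0.105  1.646 -0.507  1.594 -2.74 ] p [0.284 0.462 0.284] lean [21.036 21.862]
11 [ 0.032 -0.032  0.032] -0.18 q [ 1.117  0.084  1.698 -0.549  1.593 -2.74 ] p [0.259 0.454 0.276] lean [21.776 24.729]
12 [ 0.032 -0.032  0.032] -0.18 q [ 1.171  0.064  1.755 -0.591  1.591 -2.74 ] p [0.234 0.443 0.265] lean [22.382 27.629]
13 [0.039 0.    0.039] -0.18 q [ 1.23   0.106  1.738 -0.627  1.604 -2.74 ] p [0.217 0.458 0.258] lean [22.725 30.506]
real	0m8.920s
user	0m9.427s
sys	0m0.080s
```

```bash
cat > g2.py <<'E'
import greedy
from greedy import *
def cost(q):
    p,A=fk(q,P); a=np.arccos(np.clip(A[:,2]@TZ,-1,1))
    lo_=np.array([.32,-.06,.42]);hi_=np.array([.66,.45,.7])
    return a+2*np.sum(np.maximum(0,lo_-p)+np.maximum(0,p-hi_))
greedy.cost=cost
A0=np.stack([[-.925,.381,0],[.381,.925,0],[0,0,-1]],1)
q=step(np.array([0,.2,1.5,0,1.4,-.6]),P,(np.array([.5,-.04,.5]),A0),.6)
while q[5]>-2.735: q=row(q,(0,0,0,-.18))
for c in range(3):
    print("start",q,fk(q,P)[0],np.array(lean(q)))
    if lean(q)[0]>34: break
    q,_=run(q,[8,8,8][c],[-.18])
    p,A=fk(q,P)
    for yaw in np.arange(0,2,.05):
        qq=step(q,P,(np.array([.5,-.04,.5]),A@Rz(yaw)),.6)
        if np.linalg.norm(fk(qq,P)[0]-[.5,-.04,.5])<.002 and qq[5]>-2.73: break
    print("release yaw",yaw); q=qq
E
python3 g2.py
```

```text
start [-0.302 -0.182  1.473 -0.001  1.851 -2.74 ] [ 0.501 -0.038  0.5  ] [ 0.039 -0.008]
0 [ 0.    -0.039 -0.039] -0.18 q [-0.215 -0.156  1.523 -0.036  1.773 -2.74 ] p [ 0.516 -0.008  0.459] lean [ 2.031 -0.157]
1 [-0.032 -0.032 -0.032] -0.18 q [-0.125 -0.206  1.631 -0.077  1.717 -2.74 ] p [0.494 0.03  0.422] lean [ 4.353 -0.153]
2 [-0.032 -0.032  0.032] -0.18 q [-0.026 -0.253  1.628 -0.115  1.772 -2.74 ] p [0.466 0.069 0.448] lean [6.449 0.034]
3 [ 0.    -0.055  0.   ] -0.18 q [ 0.054 -0.238  1.637 -0.157  1.756 -2.74 ] p [0.464 0.095 0.437] lean [8.89  0.444]
4 [ 0.    -0.055  0.   ] -0.18 q [ 0.132 -0.232  1.659 -0.2    1.739 -2.74 ] p [0.457 0.119 0.424] lean [11.379  1.035]
5 [ 0.    -0.039  0.039] -0.18 q [ 0.229 -0.222  1.613 -0.236  1.792 -2.74 ] p [0.443 0.153 0.448] lean [13.363  1.697]
6 [ 0.    -0.055  0.   ] -0.18 q [ 0.306 -0.237  1.661 -0.273  1.775 -2.74 ] p [0.424 0.174 0.43 ] lean [15.528  2.569]
7 [ 0.032 -0.032  0.032] -0.18 q [ 0.393 -0.167  1.586 -0.303  1.801 -2.74 ] p [0.43  0.212 0.441] lean [17.278  3.485]
release yaw 0.6000000000000001
start [-0.14  -0.209 
[... 1429 characters left out ...]
-0.126  1.653 -0.626  1.778 -2.74 ] p [0.455 0.13  0.425] lean [36.013  6.309]
3 [-0.032  0.032  0.032] -0.18 q [ 0.536 -0.12   1.635 -0.617  1.877 -2.74 ] p [0.408 0.194 0.434] lean [36.701  6.666]
4 [-0.039  0.039  0.   ] -0.18 q [ 0.684 -0.101  1.643 -0.581  1.939 -2.74 ] p [0.356 0.251 0.42 ] lean [36.991  6.861]
5 [0.    0.039 0.039] -0.18 q [ 0.816 -0.01   1.535 -0.546  2.024 -2.74 ] p [0.325 0.319 0.433] lean [37.122  7.061]
6 [0.032 0.032 0.032] -0.18 q [ 0.903  0.104  1.418 -0.51   2.067 -2.74 ] p [0.311 0.382 0.432] lean [36.926  7.075]
7 [0.032 0.032 0.032] -0.18 q [ 0.978  0.206  1.305 -0.467  2.108 -2.74 ] p [0.291 0.44  0.43 ] lean [36.406  6.759]
release yaw 0.9500000000000001
```

Simulated: two short cycles of "turn -0.18 with a push towards world -y" against the joint 6 limit give a lean of about 33°, with only 5° sideways. First I'll travel round the base and up to a clear working spot.

```bash
python3 -m pendant '0 -0.004 0.04 -0.036 0;0 -0.004 0.04 -0.036 0;0 -0.004 0.04 -0.036 0;0 -0.004 0.04 -0.036 0' | grep -E "tcp|force"
python3 -m pendant '0 -0.004 0.04 -0.036 0;0 -0.004 0.04 -0.036 0;0 -0.004 0.04 -0.036 0' | grep -E "tcp|force"
python3 -m pendant '0 -0.059 0.008 -0.001 0;0 -0.059 0.008 -0.001 0;0 -0.059 0.008 -0.001 0;0 -0.059 0.008 -0.001 0' | grep -E "tcp|force"
python3 -m pendant '0 -0.059 0.008 -0.001 0;0 -0.059 0.008 -0.001 0;0 -0.059 0.008 -0.001 0' | grep -E "tcp|force"
python3 -c "from h import *;st()"
```

```text
tcp_pos: [-0.097, 0.288, 0.3505]
contact_force: [-0.4, 0.1, 0.6]
grip_force: 0.0
tcp_pos: [-0.0475, 0.4049, 0.4508]
contact_force: [-0.5, -0.5, 1.4]
grip_force: 0.0
tcp_pos: [0.1825, 0.3435, 0.477]
contact_force: [0.9, 0.2, 0.4]
grip_force: 0.0
tcp_pos: [0.3545, 0.2989, 0.4972]
contact_force: [0.1, 1.0, 0.2]
grip_force: 0.0
t5.45 tcp [0.355 0.299 0.497] q [ 0.533 -0.266  1.552 -0.131  1.842 -0.682] F [0.109 1.012 0.207] op-0.000
tool x,y,z: [-0.92   0.377 -0.107] [ 0.385  0.921 -0.066] [ 0.073 -0.102 -0.992]
```

```bash
python3 -m pendant '0 -0.044 -0.042 0.007 0;0 -0.044 -0.042 0.007 0;0 -0.044 -0.042 0.007 0' | grep -E "tcp|force"
python3 -m pendant '0 -0.044 -0.042 0.007 0;0 -0.044 -0.042 0.007 0;0 -0.044 -0.042 0.007 0' | grep -E "tcp|force"
python3 -m pendant '0 0 0 0 -0.18;0 0 0 0 -0.18;0 0 0 0 -0.18;0 0 0 0 -0.18;0 0 0 0 -0.18' | grep -E "tcp|force"
python3 -c "from h import *;st()"
```

```text
tcp_pos: [0.4276, 0.13, 0.4986]
contact_force: [-0.6, 1.0, -0.0]
grip_force: 0.0
tcp_pos: [0.5018, -0.0382, 0.5004]
contact_force: [0.5, 0.8, 0.7]
grip_force: 0.0
tcp_pos: [0.5014, -0.0362, 0.5001]
contact_force: [0.6, -0.4, 0.8]
grip_force: 0.0
t6.83 tcp [ 0.501 -0.036  0.5  ] q [-0.252 -0.233  1.519 -0.083  1.758 -2.356] F [ 0.608 -0.398  0.764] op0.001
tool x,y,z: [-0.87  -0.492 -0.013] [-0.487  0.864 -0.125] [ 0.073 -0.103 -0.992]
```

```bash
python3 -m pendant '0 0 0 0 -0.18;0 0 0 0 -0.18;0 0.042 -0.035 -0.01 -0.18;0 0.042 -0.035 -0.01 -0.18;0 0.042 -0.035 -0.01 -0.18' | grep -E "tcp|force"
python3 -c "
from sim import *;import h
s,m=h.st();print(lean(s['joint_positions']), m.T@[0,-.055,.01])"
```

```text
tcp_pos: [0.5414, 0.0323, 0.5184]
contact_force: [-0.4, 0.1, -0.1]
grip_force: 0.0
t7.45 tcp [0.541 0.032 0.518] q [-0.045 -0.108  1.386 -0.206  1.783 -2.742] F [-0.36   0.073 -0.086] op0.001
tool x,y,z: [-0.481 -0.864  0.147] [-0.874  0.46  -0.155] [ 0.066 -0.203 -0.977]
[np.float64(11.281365025287329), np.float64(4.886665675406085)] [ 0.049 -0.027  0.001]
```

Works: the lean is 11° already. Continuing.

```bash
python3 -m pendant '0 0.048 -0.024 0.008 -0.18;0 0.048 -0.024 0.008 -0.18;0 0.048 -0.024 0.008 -0.18;0 0.048 -0.024 0.008 -0.18' | grep -E "tcp|force"
python3 -c "
from sim import *;import h
s,m=h.st();print(lean(s['joint_positions']), m.T@[0,-.055,.0])"
```

```text
tcp_pos: [0.5295, 0.1191, 0.4525]
contact_force: [0.6, -0.2, -0.8]
grip_force: 0.0
t7.95 tcp [0.529 0.119 0.452] q [ 0.2   -0.084  1.501 -0.372  1.694 -2.742] F [ 0.621 -0.198 -0.782] op0.000
tool x,y,z: [-0.263 -0.911  0.316] [-0.96   0.217 -0.175] [ 0.091 -0.35  -0.932]
[np.float64(19.86991389755707), np.float64(7.103991896569847)] [ 0.05  -0.012  0.019]
```

```bash
python3 -m pendant '0 0.05 -0.01 0.002 0.185;0 0.053 -0.02 0 0.185;0 0.053 -0.03 0 0.185' | grep -E "tcp|force"
python3 -c "
from sim import *;import h
s,m=h.st();print(lean(s['joint_positions']), m.T@[0,-.055,.0])"
```

```text
tcp_pos: [0.5128, -0.0409, 0.5087]
contact_force: [1.2, 0.1, -0.3]
grip_force: 0.0
t8.32 tcp [ 0.513 -0.041  0.509] q [-0.116 -0.212  1.517 -0.345  1.691 -2.512] F [ 1.161  0.096 -0.282] op0.000
tool x,y,z: [-0.734 -0.656  0.174] [-0.673  0.669 -0.316] [ 0.091 -0.349 -0.933]
[np.float64(19.807823205200442), np.float64(7.066117814841916)] [ 0.036 -0.037  0.019]
```

```bash
python3 -m pendant '0 0.042 -0.033 0.014 -0.185;0 0.045 -0.027 0.014 -0.185;0 0.045 -0.025 0.014 -0.185;0 0.046 -0.024 0.014 -0.185;0 0.046 -0.022 0.014 -0.185' | grep -E "tcp|force"
python3 -c "
from sim import *;import h
s,m=h.st();print(lean(s['joint_positions']), m.T@[0,-.055,.0])"
```

```text
tcp_pos: [0.5319, -0.0132, 0.4161]
contact_force: [-0.6, -0.0, -1.0]
grip_force: 0.0
t8.95 tcp [ 0.532 -0.013  0.416] q [ 0.054 -0.131  1.656 -0.584  1.559 -2.742] F [-0.625 -0.043 -0.992] op0.000
tool x,y,z: [-0.369 -0.792  0.486] [-0.926  0.269 -0.265] [ 0.08  -0.548 -0.833]
[np.float64(32.53765005845787), np.float64(7.512884137675466)] [ 0.044 -0.015  0.03 ]
```

```bash
python3 -m pendant '0 0.051 -0.021 -0.011 -0.185;0 0.051 -0.021 -0.011 -0.185' | grep -E "tcp|force"
python3 -c "
from sim import *;import h
s,m=h.st();q=s['joint_positions'];print(lean(q))
# pad approach: best yaw so tool y closest to +xb, lean kept
tz=m[:,2]; y=xb-tz*(xb@tz); y/=np.linalg.norm(y); A=np.stack([np.cross(y,tz),y,tz],1)
turn=np.arctan2(y@-m[:,0],y@m[:,1]); print('turn',turn)
for pos in [(.555,.08,.40),(.555,-.02,.26),(.555,-.066,.2),(.555,-.066,.165)]:
    for g in ([.1,.1,1.6,-.6,1.4,.3],):
        x=step(np.array(g),P,(np.array(pos),A),.6);p,B=fk(x,P);print(pos,x,np.linalg.norm(p-pos),np.abs(B-A).max())
print(A)"
```

```text
tcp_pos: [0.5245, 0.0335, 0.4076]
contact_force: [-0.4, 0.8, -0.2]
grip_force: 0.0
t9.20 tcp [0.525 0.034 0.408] q [ 0.191 -0.092  1.668 -0.695  1.597 -2.742] F [-0.398  0.847 -0.202] op0.000
tool x,y,z: [-0.246 -0.762  0.6  ] [-0.965  0.133 -0.226] [ 0.092 -0.634 -0.768]
[np.float64(38.511681316083774), np.float64(8.69411638551355)]
turn 2.9659131167430637
(0.555, 0.08, 0.4) [ 0.26   0.025  1.567 -0.691  1.629  0.287] 6.3494501999196525e-09 4.399732231319398e-09
(0.555, -0.02, 0.26) [ 0.084  0.026  1.819 -0.72   1.323  0.318] 8.063669807676584e-09 8.470160683948791e-09
(0.555, -0.066, 0.2) [-0.002  0.067  1.893 -0.754  1.184  0.336] 1.178867941760534e-08 1.4014028368314335e-08
(0.555, -0.066, 0.165) [-0.002  0.114  1.913 -0.775  1.135  0.387] 1.3864942769610462e-08 1.691880818777136e-08
[[ 0.073  0.993  0.092]
 [ 0.773  0.002 -0.634]
 [-0.63   0.117 -0.768]]
```

Lean is 38.5° with 9° to the side, and panel clearance is fine. Now I'll turn the tool back so that its closing line lies along the pad, then look with the wrist camera.

```bash
for k in 1 2; do :; done
python3 -m pendant '0 0 0 0 0.185;0 0 0 0 0.185;0 0 0 0 0.185;0 0 0 0 0.185;0 0 0 0 0.185' | grep tcp
python3 -m pendant '0 0 0 0 0.185;0 0 0 0 0.185;0 0 0 0 0.185;0 0 0 0 0.185;0 0 0 0 0.185' | grep tcp
python3 -m pendant '0 0 0 0 0.185;0 0 0 0 0.185;0 0 0 0 0.185;0 0 0 0 0.185;0 0 0 0 0.185' | grep tcp
python3 -m pendant '0 0 0 0 0.185' | grep tcp
python3 - <<'E'
from h import *
s,m=st()
p=cap("wrist"); cv2.imwrite("pics/w1.png",p["image"]); print(np.array(p["tool_from_camera"]),p["fx"])
for q in ["panel_edge","palm_pad","pad_top","door_grip","door_hinge"]:
    for a in eyes.landmark_of(p,q)[:2]:
        print(q,round(a["conf"],2),np.round(a["position"],1),pt(p,a["position"]))
E
```

```text
tcp_pos: [0.5246, 0.0329, 0.4079]
tcp_pos: [0.5246, 0.0329, 0.4079]
tcp_pos: [0.5246, 0.0329, 0.4079]
tcp_pos: [0.5246, 0.0329, 0.4079]
t11.20 tcp [0.525 0.033 0.408] q [ 0.189 -0.093  1.668 -0.693  1.597  0.223] F [-0.641  0.208 -0.248] op0.000
tool x,y,z: [ 0.075  0.774 -0.628] [0.993 0.    0.118] [ 0.092 -0.633 -0.769]
[[ 0.001 -0.974 -0.226  0.065]
 [ 1.     0.001  0.002  0.   ]
 [-0.002 -0.226  0.974 -0.179]
 [ 0.     0.     0.     1.   ]] 386.5195968225205
panel_edge 0.72 [370.4 212.1] [ 0.59  -0.083  0.265]
palm_pad 0.55 [321.5 139.3] [ 0.552 -0.059  0.181]
pad_top 0.75 [322.2 145.9] [ 0.553 -0.065  0.185]
door_hinge 0.61 [414.6   3. ] [0.643 0.048 0.133]
```

View pics/w1.png

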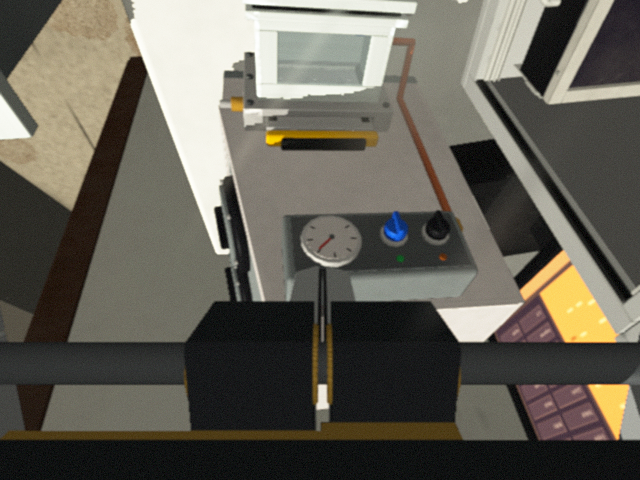

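The wrist view shows the pad as a dark strip at (322,145), which puts its top at about (0.554, -0.065, 0.185), in line with the other views. The body passes the panel edge closely while the gate is up, so I'll come in low and horizontally from outside.

```bash
python3 -m pendant '0 0.027 0.002 0.033 0;0 0.027 0.002 0.033 0;0 0.027 0.002 0.033 0' | grep -E "tcp|force"
python3 -m pendant '0 0.007 -0.001 0.046 0;0 0.007 -0.001 0.046 0' | grep -E "tcp|force"
python3 - <<'E'
from h import *
s,m=st()
p=cap("wrist"); cv2.imwrite("pics/w2.png",p["image"])
for q in ["palm_pad","pad_top"]:
    for a in eyes.landmark_of(p,q)[:2]:
        print(q,round(a["conf"],2),np.round(a["position"],1),pt(p,a["position"]))
z=p["z_map"]; v,u=np.mgrid[:480,:640]
Q=(np.stack([(u-p["cx"])/p["fx"]*z,(v-p["cy"])/p["fy"]*z,z,np.ones_like(z)],-1)@np.array(M(p)).T)[...,:3]
hsv=cv2.cvtColor(p["image"],cv2.COLOR_BGR2HSV)
g=(z>0)&(hsv[...,2]<70)&(np.hypot(Q[...,0]-.554,Q[...,1]+.064)<.055)&(abs(Q[...,2]-.183)<.012)
B=Q[g];print(len(B)); 
if len(B)>5:
    print(np.median(B,0),np.percentile(B,[3,97],axis=0))
y=cv2.inRange(hsv,(20,150,100),(35,255,255))>0
B=Q[y&(z>0)&(np.hypot(Q[...,0]-.554,Q[...,1]+.064)<.07)];print("bar",len(B),np.percentile(B,[3,50,97],axis=0) if len(B) else 0)
d=m.T@(np.array([.5545,-.067,.195])-s["tcp_pos"]);print("to pre-contact",d)
E
```

```text
tcp_pos: [0.5454, 0.0345, 0.2805]
contact_force: [0.2, 0.6, 0.1]
grip_force: 0.0
tcp_pos: [0.5529, -0.0132, 0.2006]
contact_force: [0.7, -0.4, 0.1]
grip_force: 0.0
t12.12 tcp [ 0.553 -0.013  0.201] q [ 0.096  0.09   1.867 -0.739  1.245  0.397] F [ 0.725 -0.367  0.092] op0.001
tool x,y,z: [ 0.066  0.775 -0.629] [0.993 0.008 0.114] [ 0.094 -0.632 -0.769]
781
[ 0.578 -0.062  0.181] [[ 0.513 -0.08   0.178]
 [ 0.597 -0.055  0.187]]
bar 2219 [[ 0.497 -0.069  0.167]
 [ 0.532 -0.057  0.173]
 [ 0.61  -0.053  0.177]]
to pre-contact [-0.038  0.     0.038]
```

View pics/w2.png

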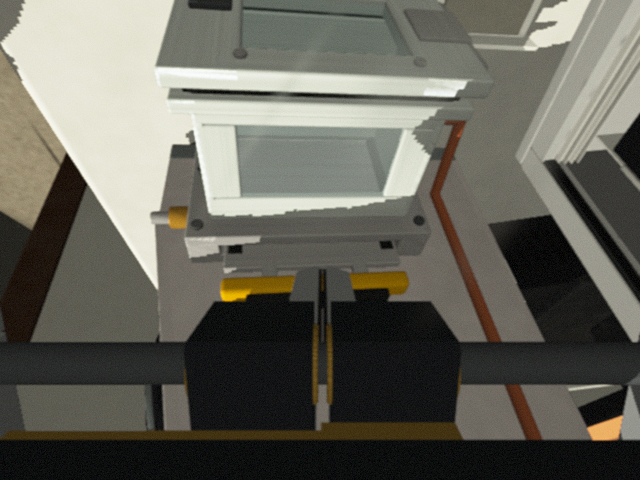

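The view shows the yellow bar at (222–408, 285) with the fingertip just outside it, at (322,270). Next I move in over the pad and press down in small steps.

```bash
python3 -m pendant '0 -0.019 0 0.019 0;0 -0.019 0 0.019 0' | grep -E "tcp|contact"
python3 -m pendant '0 0.0025 -0.0005 0.003 0;0 0.0025 -0.0005 0.003 0' | grep -E "tcp|contact"
python3 -m pendant '0 0.0025 -0.0005 0.003 0' | grep -E "tcp|contact"
python3 -m pendant '0 0.0025 -0.0005 0.003 0' | grep -E "tcp|contact"
```

```text
tcp_pos: [0.5553, -0.0659, 0.1993]
contact_force: [0.6, 0.2, -1.3]
tcp_pos: [0.5544, -0.0653, 0.1899]
contact_force: [-0.3, 0.8, -1.0]
tcp_pos: [0.5543, -0.0652, 0.1855]
contact_force: [-0.4, 0.4, 2.4]
tcp_pos: [0.5542, -0.0653, 0.1811]
contact_force: [0.6, 1.2, 0.6]
```

```bash
python3 -m pendant '0 0.001 -0.0005 0.0042 0' | grep -E "tcp|contact"
for i in 1; do python3 -m pendant '0 0.0025 -0.0005 0.003 0' | grep -E "tcp|contact"; done
python3 -m pendant '0 0.0025 -0.0005 0.003 0' | grep -E "tcp|contact"
python3 -c "
from h import *
p=cap('wrist');cv2.imwrite('pics/w3.png',p['image'][180:360,180:460])
for n in ('side','top'):
    p=cap(n)
    for a in eyes.landmark_of(p,'pad_top')[:1]+eyes.landmark_of(p,'palm_pad')[:1]: print(n,a,pt(p,a['position']))"
```

```text
tcp_pos: [0.5546, -0.0665, 0.1778]
contact_force: [-2.1, 11.1, 7.1]
tcp_pos: [0.5544, -0.0664, 0.1734]
contact_force: [-0.2, 7.0, 3.8]
tcp_pos: [0.554, -0.0672, 0.1695]
contact_force: [-0.9, 5.5, 11.5]
side {'position': [296.9, 253.4], 'conf': 0.46} [ 0.7042205  -0.04333502  0.00327423]
top {'position': [366.1, 255.3], 'conf': 0.65} [ 0.54360358 -0.06797282  0.17961919]
top {'position': [365.3, 260.0], 'conf': 0.46} [ 0.54510856 -0.06753745  0.16210818]
```

View pics/w3.png

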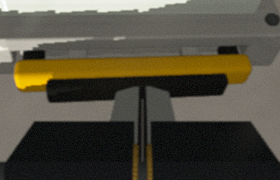

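The crop shows the fingertip standing on the black pad, tip edge at about (140,87). Gate resistance is felt, so I'll continue down to the hard stop.

```bash
python3 -m pendant '0 0.0018 -0.0003 0.0014 0' | grep -E "tcp|contact"
python3 -m pendant '0 0.0016 -0.0003 0.0016 0' | grep -E "tcp|contact"
python3 -m pendant '0 0.0016 -0.0003 0.0018 0' | grep -E "tcp|contact"
```

```text
tcp_pos: [0.5543, -0.0675, 0.1691]
contact_force: [-4.3, 5.9, 16.2]
tcp_pos: [0.5545, -0.0676, 0.1688]
contact_force: [-9.1, 9.0, 24.6]
tcp_pos: [0.5547, -0.0677, 0.1685]
contact_force: [-14.0, 13.2, 35.0]
```

Force climbs to 35 N with no further travel, at the height predicted for a seated gate (TCP 0.1685). I'll back off along the tool axis and look.

```bash
python3 -m pendant '0 -0.004 0 -0.006 0;0 0 0 -0.05 0;0 0 0 -0.05 0' | grep -E "tcp|contact"
python3 - <<'E'
from h import *
s,m=st()
obs={}
for n in ["wrist","side","top"]:
    p=cap(n)
    if n=="wrist": cv2.imwrite("pics/w4.png",p["image"])
    for q in ["pad_top","door_grip","door_hinge"]:
        l=[a for a in eyes.landmark_of(p,q) if a["conf"]>.5][:1]
        for a in l: print(n,q,round(a["conf"],2),np.round(a["position"],1),pt(p,a["position"])); obs.setdefault(q,[]).append(ray(p,a["position"]))
    z=p["z_map"]; v,u=np.mgrid[:480,:640]
    Q=(np.stack([(u-p["cx"])/p["fx"]*z,(v-p["cy"])/p["fy"]*z,z,np.ones_like(z)],-1)@np.array(M(p)).T)[...,:3]
    hsv=cv2.cvtColor(p["image"],cv2.COLOR_BGR2HSV)
    y=cv2.inRange(hsv,(20,150,100),(35,255,255))>0
    B=Q[y&(z>0)&(np.hypot(Q[...,0]-.554,Q[...,1]+.064)<.07)]
    if len(B)>5:print(n,"bar",len(B),np.percentile(B,[3,50,97],axis=0))
    g=(z>0)&(hsv[...,2]<70)&(np.hypot(Q[...,0]-.51,Q[...,1]-.11)<.03)&(Q[...,2]>.06)&(Q[...,2]<.16)
    B=Q[g]
    if len(B)>5: print(n,"grip",len(B),np.percentile(B,[5,50,95],axis=0))
for q,r in obs.items():
    if len(r)>1: print(q,*tri(r))
E
```

```text
tcp_pos: [0.5419, -0.0028, 0.2456]
contact_force: [0.2, 0.3, -0.2]
t14.50 tcp [ 0.542 -0.003  0.246] q [ 0.117  0.024  1.848 -0.719  1.325  0.355] F [ 0.212  0.33  -0.23 ] op0.001
tool x,y,z: [ 0.067  0.775 -0.629] [0.994 0.005 0.112] [ 0.09  -0.633 -0.769]
wrist pad_top 0.61 [324.6 230.5] [ 0.554 -0.063  0.165]
wrist door_hinge 0.65 [468.5  53.9] [0.64  0.049 0.133]
wrist bar 2038 [[ 0.498 -0.07   0.148]
 [ 0.549 -0.059  0.154]
 [ 0.61  -0.053  0.158]]
side door_grip 0.72 [335.8 297. ] [0.516 0.108 0.116]
side door_hinge 0.82 [294.  251.6] [ 0.716 -0.047  0.001]
side grip 157 [[0.508 0.103 0.065]
 [0.512 0.109 0.11 ]
 [0.519 0.112 0.147]]
top pad_top 0.54 [366.1 254.6] [ 0.559 -0.069  0.161]
top door_grip 0.86 [275.7 279.8] [0.506 0.106 0.141]
top bar 61 [[ 0.493 -0.07   0.149]
 [ 0.5   -0.057  0.156]
 [ 0.609 -0.053  0.159]]
top grip 163 [[0.504 0.1   0.065]
 [0.506 0.104 0.113]
 [0.513 0.11  0.145]]
pad_top [ 0.556 -0.068  0.162] [0.001994357754276989, 0.001994357754277044]
door_hinge [0.663 0.029 0.102] [0.0059227128327734085, 0.005922712832773397]
door_grip [0.516 0.11  0.122] [0.002186554356979684, 0.002186554356979842]
```

View pics/w4.png

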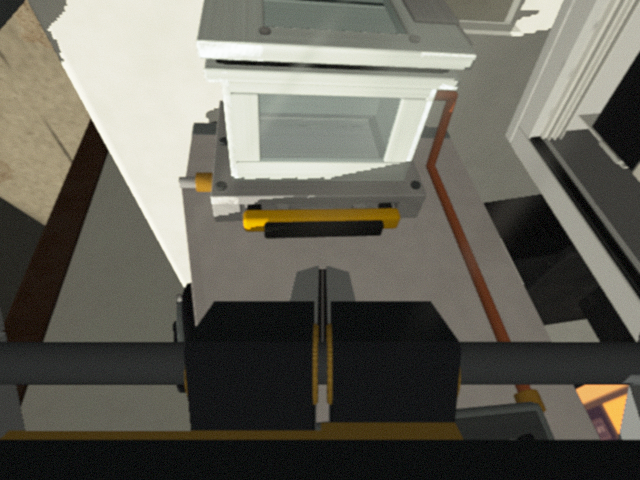

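The bar has dropped 19.5 mm and the pad top is at 0.165, so the gate is seated. The wrist view shows the bar at (243–400, 218), snug on its frame. The door is next: I'll check that the leaned tool can follow the grip's arc, and move to a pre-grasp pose.

```bash
python3 -m pendant '0.05 0.052 -0.014 -0.024 0;0.05 0.052 -0.014 -0.024 0;0.05 0.052 -0.014 -0.024 0' | grep -E "tcp|contact"
cat > arc.py <<'E'
from sim import *
import sys
def grip(ph,H,r=np.array([-.138,.047])):
    a=th-ph; c,s=np.cos(a),np.sin(a); return H+np.array([c*r[0]-s*r[1],s*r[0]+c*r[1]])
E
python3 - <<'E'
from arc import *
from h import *
s,m=st(); H=np.array([.644,.0465]);x=s["joint_positions"]
for d in range(0,91,15):
    g=np.r_[grip(np.radians(d),H),.128]; T=g+.019*m[:,2]; x=step(x,P,(T,m),.6); p,B=fk(x,P)
    print(d,g,T,x,np.linalg.norm(p-T),abs(B-m).max())
obs={}
for n in ["wrist","side","top"]:
    p=cap(n)
    if n=="wrist": cv2.imwrite("pics/w5.png",p["image"])
    for q in ["door_grip","door_hinge"]:
        l=[a for a in eyes.landmark_of(p,q) if a["conf"]>.4][:1]
        for a in l: print(n,q,round(a["conf"],2),np.round(a["position"],1),pt(p,a["position"])); obs.setdefault(q,[]).append(ray(p,a["position"]))
    z=p["z_map"]; v,u=np.mgrid[:480,:640]
    Q=(np.stack([(u-p["cx"])/p["fx"]*z,(v-p["cy"])/p["fy"]*z,z,np.ones_like(z)],-1)@np.array(M(p)).T)[...,:3]
    hsv=cv2.cvtColor(p["image"],cv2.COLOR_BGR2HSV)
    g=(z>0)&(hsv[...,2]<70)&(np.hypot(Q[...,0]-.512,Q[...,1]-.106)<.022)&(Q[...,2]>.07)&(Q[...,2]<.16)
    B=Q[g]
    if len(B)>5: print(n,"grip",len(B),np.percentile(B,[5,50,95],axis=0))
for q,r in obs.items():
    if len(r)>1: print(q,*tri(r))
E
```

```text
tcp_pos: [0.5049, 0.1643, 0.198]
contact_force: [-0.8, -0.4, 0.9]
t15.47 tcp [0.505 0.164 0.198] q [ 0.427  0.177  1.775 -0.667  1.448  0.637] F [-0.75  -0.395  0.861] op0.027
tool x,y,z: [ 0.069  0.775 -0.629] [0.993 0.006 0.116] [ 0.093 -0.632 -0.769]
0 [0.511 0.106 0.128] [0.513 0.094 0.113] [ 0.305  0.229  1.891 -0.728  1.25   0.661] 7.219084470442122e-09 7.124919099155136e-09
15 [0.531 0.139 0.128] [0.533 0.127 0.113] [ 0.348  0.299  1.805 -0.711  1.287  0.679] 7.647808979674082e-09 5.2233569969306615e-09
30 [0.559 0.165 0.128] [0.561 0.153 0.113] [ 0.373  0.375  1.706 -0.699  1.318  0.68 ] 1.3820201078481186e-08 8.262434861294743e-09
45 [0.592 0.183 0.128] [0.594 0.171 0.113] [ 0.38   0.451  1.602 -0.692  1.343  0.667] 4.741468348216678e-09 3.848153629082418e-09
60 [0.629 0.192 0.128] [0.631 0.18  0.113] [ 0.372  0.525  1.498 -0.691  1.362  0.641] 4.7696175142784124e-09 3.874288251326519e-09
75 [0.667 0.19  0.128] [0.669 0.178 0.113] [ 0.351  0.591  1.401 -0.692  1.374  0.607] 4.601525911092038e-09 3.697509520783626e-09
90 [0.704 0.179 0.128] [0.706 0.167 0.113] [ 0.321  0.648  1.316 -0.696  1.377  0.567] 4.1708456869369654e-09 3.2690001539048552e-09
wrist door_grip 0.59 [316.3 236.4] [0.51  0.11  0.126]
wrist door_hinge 0.68 [471.5 264.1] [0.646 0.048 0.124]
wrist grip 1474 [[0.507 0.105 0.075]
 [0.512 0.11  0.115]
 [0.519 0.112 0.145]]
side door_grip 0.85 [337.  293.7] [0.464 0.22  0.306]
side door_hinge 0.93 [295.1 251.9] [ 0.713 -0.048 -0.001]
side grip 6 [[0.512 0.101 0.145]
 [0.515 0.103 0.146]
 [0.518 0.104 0.148]]
top door_grip 0.83 [279.6 280.1] [0.51  0.099 0.135]
top door_hinge 0.9 [308.1 231.4] [0.641 0.051 0.127]
top grip 150 [[0.504 0.1   0.076]
 [0.506 0.105 0.118]
 [0.513 0.11  0.145]]
door_grip [0.514 0.102 0.122] [0.003878876479331932, 0.0012067612640589964, 0.003079330089785186]
door_hinge [0.648 0.049 0.126] [0.0026393492957344114, 0.007589021088161851, 0.005195342866379903]
```

View pics/w5.png

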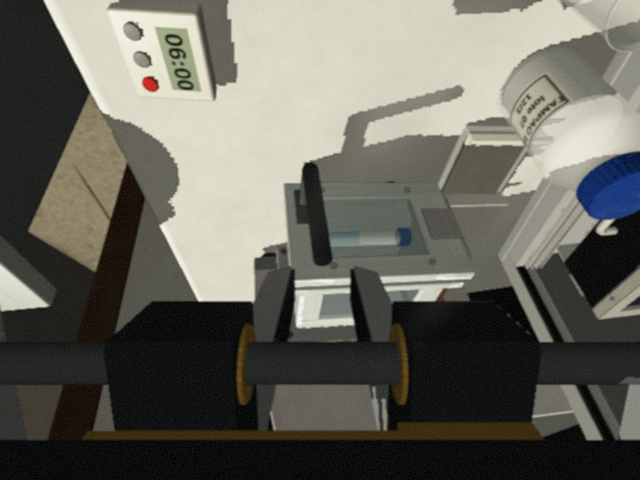

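The wrist view shows the black grip from (310,165) down to (320,260), centred between the fingers. I'll go in along the tool axis, then close.

```bash
python3 -m pendant '0.05 0 0 0 0;0.05 0 0 0.037 0;0.05 0 -0.001 0.037 0;0.05 0 0 0.037 0' | grep -E "tcp|contact|open"
python3 -m pendant '0 0 0 0 0;0 0 0 0 0' | grep -E "tcp|contact|open|grip"
python3 -m pendant '0 0 0 0 0' | grep -E "tcp|contact|open|grip"
python3 -c "
from arc import *
from h import *
s,m=st(); G0=s['tcp_pos']-.019*m[:,2]; print('grasp pt',G0)
H=np.array([.6455,.0465]); p=G0[:2]; 
for d in range(8,81,8):
    dl=grip(np.radians(d),H)-grip(np.radians(d-8),H); print(d,(m.T@np.r_[dl,0]).round(4))"
```

```text
tcp_pos: [0.5149, 0.0918, 0.1125]
contact_force: [0.6, 0.5, -1.4]
opening: 0.05
tcp_pos: [0.5154, 0.0932, 0.1142]
contact_force: [0.9, -0.3, 0.4]
opening: 0.0334
grip_force: 0.0
tcp_pos: [0.5157, 0.0938, 0.1146]
contact_force: [0.4, 0.2, 1.0]
opening: 0.0235
grip_force: 0.0
t16.80 tcp [0.516 0.094 0.115] q [ 0.303  0.23   1.887 -0.729  1.248  0.658] F [0.398 0.181 0.956] op0.023
tool x,y,z: [ 0.069  0.775 -0.628] [0.993 0.007 0.118] [ 0.096 -0.632 -0.769]
grasp pt [0.514 0.106 0.129]
8 [ 0.015  0.01  -0.01 ]
16 [ 0.014  0.012 -0.009]
24 [ 0.012  0.014 -0.008]
32 [ 0.011  0.016 -0.006]
40 [ 0.009  0.018 -0.005]
48 [ 0.007  0.019 -0.003]
56 [ 0.005  0.02  -0.001]
64 [0.003 0.02  0.001]
72 [0.001 0.02  0.002]
80 [-0.001  0.02   0.004]
```

```bash
python3 -m pendant '0 0 0 0 0;0 0 0 0 0;0 0 0 0 0' | grep -E "tcp|contact|open|grip"
python3 -m pendant '0 0.015 0.01 -0.01 0;0 0.014 0.012 -0.009 0' | grep -E "tcp|contact|open|grip"
python3 -m pendant '0 0.012 0.014 -0.008 0' | grep -E "tcp|contact|open|grip"
```

```text
tcp_pos: [0.5137, 0.0934, 0.114]
contact_force: [-5.5, 2.9, 5.0]
opening: 0.015
grip_force: 29.4
tcp_pos: [0.5364, 0.1279, 0.1137]
contact_force: [-0.2, -3.0, 4.5]
opening: 0.0146
grip_force: 29.5
tcp_pos: [0.5509, 0.1422, 0.1136]
contact_force: [2.5, -6.7, 1.2]
opening: 0.0151
grip_force: 29.7
```

Gripped and swinging with small forces. Continuing along the arc.

```bash
python3 -m pendant '0 0.011 0.016 -0.006 0;0 0.009 0.018 -0.005 0' | grep -E "tcp|contact|open"
python3 -m pendant '0 0.007 0.019 -0.003 0;0 0.005 0.02 -0.001 0' | grep -E "tcp|contact|open"
python3 - <<'E'
from h import *
s,m=st()
for n in ["side","top"]:
    p=cap(n); cv2.imwrite(f"pics/{n}6.png",p["image"][120:420,140:540])
    for q in ["door_grip","bottle","door_hinge"]:
        for a in eyes.landmark_of(p,q)[:1]: print(n,q,round(a["conf"],2),np.round(a["position"],1),pt(p,a["position"]))
E
```

```text
tcp_pos: [0.5851, 0.1646, 0.1135]
contact_force: [0.3, -7.4, 3.0]
opening: 0.0144
tcp_pos: [0.624, 0.1765, 0.1134]
contact_force: [-2.3, -4.1, 4.4]
opening: 0.0148
t18.05 tcp [0.624 0.176 0.113] q [ 0.372  0.512  1.518 -0.693  1.36   0.645] F [-2.284 -4.1    4.426] op0.015
tool x,y,z: [ 0.068  0.773 -0.631] [0.994 0.006 0.114] [ 0.091 -0.635 -0.767]
side door_grip 0.63 [352.7 223.4] [ 0.56  -0.072  0.163]
side door_hinge 0.82 [296.8 250.4] [ 0.711 -0.055 -0.001]
top door_grip 0.68 [241.6 236.1] [0.613 0.188 0.14 ]
top bottle 0.61 [269.8 237.3] [0.684 0.144 0.049]
top door_hinge 0.9 [308.1 229.1] [0.643 0.051 0.132]
```

View pics/top6.png

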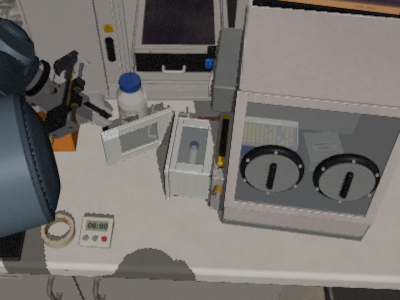

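The top view shows the door standing open at roughly 55° (crop pixels 105–170, 110–160) and the bottle at (132,100), untouched. I'll go on to about 70° and keep clear of the bottle.

```bash
python3 -m pendant '0 0.003 0.02 0.001 0;0 0.002 0.016 0.001 0;0 0 0 0 0' | grep -E "tcp|contact|open"
python3 -c "
from arc import *
from h import *
s,m=st(); g=(s['tcp_pos']-.019*m[:,2])[:2]
for H in ([.6455,.0465],[.644,.049],[.642,.05]):
    H=np.array(H); v=g-H; v0=grip(0,H)-H; print(np.degrees(np.arctan2(v0[1],v0[0])-np.arctan2(v[1],v[0])),np.linalg.norm(v),np.linalg.norm(v0))
p=cap('side')
for q in ('bottle','beaker','rack'):
    for a in eyes.landmark_of(p,q)[:1]: print(q,round(a['conf'],2),np.round(a['position'],1))"
```

```text
tcp_pos: [0.6605, 0.1782, 0.1129]
contact_force: [-0.5, -5.6, 7.1]
opening: 0.0149
t18.82 tcp [0.661 0.178 0.113] q [ 0.356  0.578  1.423 -0.694  1.372  0.617] F [-0.501 -5.552  7.075] op0.015
tool x,y,z: [ 0.07   0.773 -0.631] [0.993 0.005 0.116] [ 0.093 -0.635 -0.767]
71.06341907762716 0.1443396967554029 0.14578408692309325
71.75879318860892 0.14199853276005098 0.14578408692309325
72.60799823366696 0.141227359038767 0.14578408692309325
rack 0.59 [238.6 380.1]
```

Door is at about 71°. Release gently and back out along the tool axis.

```bash
python3 -m pendant '0.026 0 0 0 0;0.026 0 0 0 0;0.026 0 0 0 0' | grep -E "tcp|contact|open"
python3 -m pendant '0.026 0 0 -0.02 0;0.026 0 0 -0.04 0;0.026 0 0 -0.05 0;0.026 0 0 -0.05 0' | grep -E "tcp|contact|open"
python3 - <<'E'
from h import *
for n in ["wrist","top","side"]:
    p=cap(n); cv2.imwrite(f"pics/{n}7.png",p["image"])
    for q in ["door_grip","pad_top","bottle","beaker","rack","door_hinge"]:
        for a in eyes.landmark_of(p,q)[:1]: print(n,q,round(a["conf"],2),np.round(a["position"],1),pt(p,a["position"]))
E
```

```text
tcp_pos: [0.6599, 0.1799, 0.111]
contact_force: [-0.4, 0.4, 0.6]
opening: 0.026
tcp_pos: [0.645, 0.2826, 0.237]
contact_force: [0.1, -0.4, 0.7]
opening: 0.0261
wrist door_grip 0.82 [321.7 225.5] [0.6589827  0.19507636 0.1284496 ]
wrist bottle 0.62 [360.4 164.8] [0.71112429 0.17307853 0.03308854]
wrist beaker 0.78 [371.7  96.8] [0.7131923  0.25454324 0.03726467]
wrist door_hinge 0.62 [312.3 303.2] [0.64985277 0.05290922 0.12432358]
top door_grip 0.92 [243.5 220.6] [0.6536743  0.18959721 0.14176321]
top pad_top 0.82 [366.6 255.8] [ 0.55701655 -0.07035352  0.15997636]
top bottle 0.64 [272.4 238.4] [0.61920776 0.12526679 0.12718788]
top beaker 0.59 [237.9 239.2] [0.68991    0.22133819 0.03016884]
top rack 0.57 [194.1 260.2] [0.64455072 0.32173194 0.00322351]
top door_hinge 0.96 [308.1 229.7] [0.64208373 0.05094749 0.13177876]
side pad_top 0.74 [351.7 225.1] [ 0.55899392 -0.06435167  0.16503722]
side bottle 0.54 [354.4 227.1] [ 0.55084272 -0.06207914  0.16419916]
side beaker 0.49 [344.5 185.8] [ 0.59093334 -0.08237782  0.26129766]
side rack 0.95 [238.5 376.9] [0.64373096 0.32472072 0.00453078]
side door_hinge 0.58 [296.5 251.4] [0.46152301 0.3442971  0.54825274]
```

View pics/top7.png

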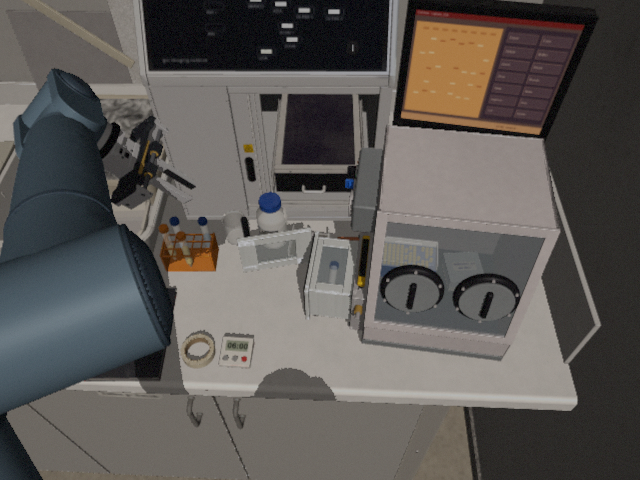

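The top view shows the door standing open at (240–310, 230–270), with the bottle (271,215), beaker (236,228) and rack (190,250) where they were. The pad is still low at (366,256), and the gripper is clear of everything. I'm handing in.

```bash
python3 -c "from rig import arm; print(arm.sign_off())"
```

```text
the job is handed in; nothing more can be done
None
```

The gate was pressed down onto its hard stop first (pad top at about 165 mm), then the outer door was swung open by its grip to about 71° and left standing; the gate is still shut, the bottle, beaker and rack showed no movement, and the job is handed in.

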